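# Find the softest shock mount and push its tag down

## Robot

A 6-joint arm with a two-finger parallel gripper is mounted at the origin on a cart in front of the work surface, level with it; the furniture and walls round the work are solid. World frame = base frame: x ahead of the robot, y to its left, z up, the work surface at z = 0. Lengths are in m, angles in rad, forces in N, time in s.
With the tool pointing down it reaches from about 0.275 to 0.725 m from the base axis. Payload 15.9 kg.
Tool frame: the origin (TCP) lies at the very end of the fingers, on their centre line; the grasp point (between the pads) lies bot.hold_point_z behind it (bot.hold_point_z is the distance from the TCP to the grasp point, in m); z points along the fingers, y is the line along which they close (so a half turn about z gives the same grasp; the last joint's range is limited). The gripper opens to 85 mm and grips with 20 to 120 N. Pads are 22 mm wide; open, the fingers measure 114 mm over their backs; the gripper's body (76 mm by 85 mm) begins 54 mm behind the grasp point. The pads swing forward as they close: fully open they stand 13 mm farther back than shut.
Start: joints at [-1.165, 0.213, -0.034, 1.323, 0, 1.571], TCP at [0.197, -0.459, 0.231] pointing down, gripper open.
Joint ranges: [-2.98, 2.98], [-0.74, 1.72], [-1.14, 1.35], [-2.1, 2.04], [-1.57, 1.44], [-3.14, 3.14]. Speed limits (rad/s): [1.89, 1.89, 2.39, 2.57, 3.14, 3.14].

## Interface

Orientations are given as a unit quaternion [x, y, z, w].
In Python, from workcell import bot gives the robot as it stands.
- The arm moves only by the tool carry_out, never from a script. Its argument "plan" is a list of rows, each an object of numbers: "claw": the gripper's target within -1 to 1 (shut at 1, half-way at 0, fully open at -1); "dx", "dy", "dz": the shift along the tool's x, y, z in mm; "ax", "ay", "az": the turn, a rotation vector about the tool's x, y, z in rad. In form: [{"claw": .., "dx": .., "dy": .., "dz": .., "ax": .., "ay": .., "az": ..}, ...]. A call has 1 to 5 rows; each row shifts and turns the commanded pose from where the row before left it, along the tool's axes as they then stand; what a row does not reach is not made up. A row lasts 1/10 s, in which the tool goes at most 50 mm and 8.59 degrees, less where a joint would pass 70% of its speed; a pose out of reach is approached as far as the arm can. A call is refused whole if a number of a shift passes 50 or a number of a turn 0.15, either way. A call with a gripper value outside its range is refused whole. The fingers move at their own pace and stop on an object; the grip force is fixed at half the most. Time passes only in rows, so rows that do not move let the fingers close. It gives the time, the measured TCP pose, the force, the opening and the grip force at its end, in the units of the state.
- bot.sense(): the state, without advancing time (a new reading comes with each control period).
- bot.grab_frame(name): name is "scene" or "top" or "wrist"; returns a dict with "image" (384x512x3 uint8, blue, green, red), "fx", "fy", "cx", "cy" (pixels), "extrinsics" (4x4, takes a point from world to camera coordinates); the wrist camera has in their place "hand_eye" (4x4, takes a point from camera to tool coordinates, whose origin is the TCP and whose axes are the flange's). Camera axes: x right, y up, looking along -z (the intrinsics and any distortion apply to the point x, -y, -z); pixel columns grow to the right and rows downward; lengths in m; the calibration is good to about 2 mm. A picture is of the moment at which its call begins: read the wrist's pose just before it. There is no depth.
- bot.close_job(): hands the job in; it is judged then, once.
The state is a dict: "time": time; "joint_pos": joint angles; "qvel": joint speeds; "effort": joint torques, N m; "position": TCP position; "eef_rot": TCP orientation; "contact_force": force on the tool from outside, world axes, zero at the start; "torque": the same for the moment, N m; "opening": finger opening in m; "grasp_force": force on a finger pad.
Only numpy, scipy, OpenCV 4.12 (cv2) and the standard library are available. Lean on these libraries where they do the work, as an engineer would, in place of code of your own. Each camera call takes 0.05 s, during which the arm holds its last target. There are 200 camera calls.

## Task

The plate carries three spring shock mounts for a balance. Press their round black pads with your fingertips one after another, the left one first, then the middle, then the right, to feel which is the softest, then push the yellow tag in front of the softest one fully down, leave the other two tags up and let go of everything. Do not lift or shift the vial, the tape roll or the screwdriver lying around.

Things in the scene. Friction and masses are not known exactly. Their poses are not given: they have to be found in the camera images.
- plate: aluminium plate, 150 (x) x 340 (y) x 14 mm, fixed to the worktop; origin under its centre, x away from the robot, y to the left along the row of three mounts, z up. Mounts are 100 mm apart, each pad 60 mm behind its tag. All mounts look alike; which stiffness stands in which place changes every time: 0.35, 0.75 and 1.3 N per mm, after 1 N to start moving.
- pad_left (a point): centre of the top face of the leftmost (+y side) sprung pad, at rest: a round black-topped pad, 44 mm across, on a steel coil spring, 68 mm above the worktop. The pad goes straight down by at most 14 mm and springs back. The point is fixed to the plate (same axes) and does not go down with the pad.
- tag_left (a point): centre of the top of the tag of the leftmost (+y side) pad, when up: a yellow push tag 18 mm (x) by 24 mm (y), 59 mm above the worktop, in a black guide on the robot side of its pad. It slides straight down 12 mm against about 3 N of friction, to a firm stop, and stays where it is left. The point is fixed to the plate (same axes) and does not go down with the tag.
- pad_middle (a point): centre of the top face of the middle sprung pad, at rest: a round black-topped pad, 44 mm across, on a steel coil spring, 68 mm above the worktop. The pad goes straight down by at most 14 mm and springs back. The point is fixed to the plate (same axes) and does not go down with the pad.
- tag_middle (a point): centre of the top of the tag of the middle pad, when up: a yellow push tag 18 mm (x) by 24 mm (y), 59 mm above the worktop, in a black guide on the robot side of its pad. It slides straight down 12 mm against about 3 N of friction, to a firm stop, and stays where it is left. The point is fixed to the plate (same axes) and does not go down with the tag.
- pad_right (a point): centre of the top face of the rightmost (-y side) sprung pad, at rest: a round black-topped pad, 44 mm across, on a steel coil spring, 68 mm above the worktop. The pad goes straight down by at most 14 mm and springs back. The point is fixed to the plate (same axes) and does not go down with the pad.
- tag_right (a point): centre of the top of the tag of the rightmost (-y side) pad, when up: a yellow push tag 18 mm (x) by 24 mm (y), 59 mm above the worktop, in a black guide on the robot side of its pad. It slides straight down 12 mm against about 3 N of friction, to a firm stop, and stays where it is left. The point is fixed to the plate (same axes) and does not go down with the tag.
- tag_q (a joint): how far one of the three yellow tags has been pushed down, m: 0 up (as at the start), 0.012 fully down. The tag travels with its own spring mount, and the mounts are swapped between the three places, so the name does not tell where it stands.
- tag_k (a joint): how far one of the three yellow tags has been pushed down, m: 0 up (as at the start), 0.012 fully down. The tag travels with its own spring mount, and the mounts are swapped between the three places, so the name does not tell where it stands.
- tag_v (a joint): how far one of the three yellow tags has been pushed down, m: 0 up (as at the start), 0.012 fully down. The tag travels with its own spring mount, and the mounts are swapped between the three places, so the name does not tell where it stands.
- vial: bystander: sample vial with blue cap, 24 mm wide, 72 mm tall, standing loose beyond the left end of the plate; origin at the centre of its underside
- tape: bystander: roll of beige tape, 104 mm across, 25 mm high, lying flat beyond the right end of the plate; origin at the centre of its underside. Farther right a tall fixed monitor stands in the way of the arm (x beyond about 0.6 m, y below -0.35 m): swing in to the plate close to the robot
- driver: bystander: small screwdriver with orange handle, 108 x 150 x 22 mm overall, lying loose behind the plate (far side); origin at the centre of its underside

How it is judged:
By the outcome, as a careful person would: the job done as asked, in the order asked, and still so for the second after the job is handed in, with the robot touching nothing.
It also fails if it takes over 48 s, if anything falls off the work surface, if the arm or the gripper's body presses on something with over 40 N, if the wrist force passes 120 N, or if a joint passes its speed limit or range.

## Working session

There is one attempt and no reset: what is moved stays moved. The work goes in short steps, Python scripts to look and compute and a tool call to move; the robot and the scene stay as the last step left them, time stands still between calls to the robot, and variables do not carry over. Pictures are saved under pics/ and viewed, at most 10 in all, crops included, and the job is handed in when it is done.

Besides the shell and the picture viewer there is one more tool, called by a JSON object that holds its "api" and its "payload". carry_out: Moves the arm, as the interface text tells. Its arguments: {"type":"object","properties":{"plan":{"type":"array","items":{"type":"object","properties":{"claw":{"type":"number"},"dx":{"type":"number"},"dy":{"type":"number"},"dz":{"type":"number"},"ax":{"type":"number"},"ay":{"type":"number"},"az":{"type":"number"}}}}},"required":["plan"]}

```bash
ls; mkdir -p pics; python3 - <<'E'
from workcell import bot
import cv2,numpy as np
s=bot.sense();print({k:np.round(v,3).tolist() for k,v in s.items()},bot.hold_point_z)
a=bot.grab_frame("scene");b=bot.grab_frame("top")
for n,f in(("scene",a),("top",b)):
    print(n,f["fx"],f["fy"],f["cx"],f["cy"],np.round(f["extrinsics"],4).tolist(),[k for k in f])
    cv2.imwrite(f"pics/{n}0.png",f["image"])
E
```

```text
pics
{'time': 0.0, 'joint_pos': [-1.165, 0.213, -0.035, 1.324, 0.0, 1.571], 'qvel': [0.002, -0.0, -0.0, 0.0, -0.001, -0.002], 'effort': [-0.003, -68.616, 48.712, 0.017, -0.0, -0.0], 'position': [0.197, -0.459, 0.231], 'eef_rot': [0.979, 0.201, -0.0, -0.001], 'contact_force': [0.728, 0.735, -0.332], 'torque': [0.023, 0.015, -0.005], 'grasp_force': 0.0, 'opening': 0.085} 0.0187
scene 357.6366179163317 357.6366179163317 260.96429334967155 196.0774601278377 [[-0.4717, -0.8818, -0.0009, 0.3653], [0.6772, -0.3629, 0.64, -0.4198], [-0.5647, 0.3013, 0.7684, -0.6235], [0.0, 0.0, 0.0, 1.0]] ['image', 'fx', 'fy', 'cx', 'cy', 'extrinsics']
top 438.3124520683833 438.3124520683833 253.42864955637359 191.05090368837156 [[-0.0191, -0.9996, -0.0191, 0.106], [0.994, -0.021, 0.1069, -0.6146], [-0.1073, -0.017, 0.9941, -1.2129], [0.0, 0.0, 0.0, 1.0]] ['image', 'fx', 'fy', 'cx', 'cy', 'extrinsics']
```

View pics/top0.png

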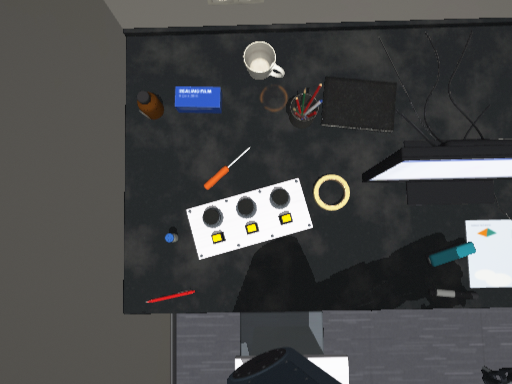

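View pics/scene0.png

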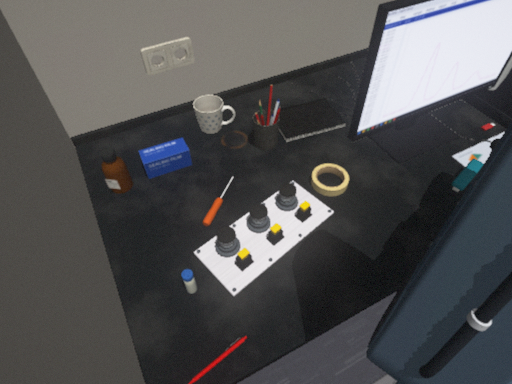

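The top view shows the plate with yellow tags near (218,238), (252,228) and (286,218) and the pads behind them. The vial is at (171,238), the tape at (332,192) and the driver at (225,170). Next I'll compute tag positions from both views.

```bash
cat > h.py <<'E'
import cv2,numpy as np
from workcell import bot
from scipy.spatial.transform import Rotation as R
def ray(f,u,v,z,E=None):
    E=np.linalg.inv(f["extrinsics"]) if E is None else E
    d=E[:3,:3]@np.array([(u-f["cx"])/f["fx"],-(v-f["cy"])/f["fy"],-1]);o=E[:3,3]
    return o+d*(z-o[2])/d[2]
def yellow(im,amin=20):
    hsv=cv2.cvtColor(im,cv2.COLOR_BGR2HSV)
    m=cv2.inRange(hsv,(24,180,120),(36,255,255))
    n,_,st,c=cv2.connectedComponentsWithStats(m)
    return [(c[i],st[i,4]) for i in range(1,n) if st[i,4]>=amin]
E
python3 - <<'E'
from h import *
for n in("top","scene"):
    f=bot.grab_frame(n)
    P=[]
    for c,a in yellow(f["image"]):
        p=ray(f,*c,.059);print(n,c.round(1),a,p.round(4));P.append(p)
    if n=="top":
        m=cv2.inRange(f["image"],(200,200,200),(255,255,255))[150:280,170:330]
        cs,_=cv2.findContours(m,0,1);c=max(cs,key=cv2.contourArea)
        r=cv2.minAreaRect(c);print(r)
        b=cv2.boxPoints(r)+[170,150]
        q=np.array([ray(f,*x,.014) for x in b]);print(q.round(4),q.mean(0))
E
```

```text
top [285.9 217.8] 60 [0.5375 0.0047 0.059 ]
top [251.2 227.5] 60 [0.5127 0.1012 0.059 ]
top [216.6 237.4] 60 [0.4874 0.1974 0.059 ]
((78.83084106445312, 68.2718505859375), (51.922733306884766, 118.1328353881836), 74.16761016845703)
[[ 0.5696  0.2927  0.014 ]
 [ 0.6563 -0.0375  0.014 ]
 [ 0.5115 -0.0736  0.014 ]
 [ 0.4263  0.2525  0.014 ]] [0.54093184 0.10851478 0.014     ]
scene [304.5 205.5] 46 [0.534  0.0074 0.059 ]
scene [275.4 228. ] 53 [0.5096 0.1033 0.059 ]
scene [243.1 253.2] 60 [0.4845 0.1999 0.059 ]
```

{"api": "carry_out", "payload": {"plan": [{"claw": 1,"az": 0.075},{"claw": 1,"az": 0.075},{"claw": 1,"dx": 25,"dy": -28},{"claw": 1,"dx": 25,"dy": -28},{"claw": 1,"dx": 25,"dy": -28}]}}

```text
invalid input
```

{"api": "carry_out", "payload": {"plan": [{"claw": 1,"dx": 25,"dy": -28},{"claw": 1,"dx": 25,"dy": -28},{"claw": 1,"dx": 25,"dy": -28},{"claw": 1,"dx": 25,"dy": -28},{"claw": 1,"dx": 25,"dy": -28}]}}

```text
invalid input
```

{"api": "carry_out", "payload": {"plan": [{"claw": 1,"dx": 25,"dy": -28},{"claw": 1,"dx": 25,"dy": -28},{"claw": 1,"dx": 25,"dy": -28},{"claw": 1,"dx": 25,"dy": -28},{"claw": 1,"dx": 25,"dy": -28}]}}

```text
invalid input
```

{"api": "carry_out", "payload": {"plan": [{"claw": 1,"dx": 0,"dy": 0,"dz": 0,"ax": 0,"ay": 0,"az": 0.075},{"claw": 1,"dx": 0,"dy": 0,"dz": 0,"ax": 0,"ay": 0,"az": 0.075},{"claw": 1,"dx": 25,"dy": -28,"dz": 0,"ax": 0,"ay": 0,"az": 0},{"claw": 1,"dx": 25,"dy": -28,"dz": 0,"ax": 0,"ay": 0,"az": 0},{"claw": 1,"dx": 25,"dy": -28,"dz": 0,"ax": 0,"ay": 0,"az": 0}]}}

```text
time: 0.7
position: [0.2489, -0.3579, 0.2311]
eef_rot: [0.992, 0.127, -0.0, -0.0]
contact_force: [1.0, -0.2, 0.3]
opening: 0.0124
grasp_force: 0.0
```

{"api": "carry_out", "payload": {"plan": [{"claw": 1,"dx": 25,"dy": -28,"dz": 0,"ax": 0,"ay": 0,"az": 0},{"claw": 1,"dx": 25,"dy": -28,"dz": 0,"ax": 0,"ay": 0,"az": 0},{"claw": 1,"dx": 25,"dy": -28,"dz": 0,"ax": 0,"ay": 0,"az": 0},{"claw": 1,"dx": 25,"dy": -28,"dz": 0,"ax": 0,"ay": 0,"az": 0},{"claw": 1,"dx": 25,"dy": -28,"dz": 0,"ax": 0,"ay": 0,"az": 0}]}}

```text
time: 1.2
position: [0.3345, -0.1906, 0.2313]
eef_rot: [0.992, 0.127, 0.0, 0.0]
contact_force: [0.8, -0.5, 0.4]
opening: -0.0004
grasp_force: 0.0
```

{"api": "carry_out", "payload": {"plan": [{"claw": 1,"dx": 25,"dy": -28,"dz": 0,"ax": 0,"ay": 0,"az": 0},{"claw": 1,"dx": 25,"dy": -28,"dz": 0,"ax": 0,"ay": 0,"az": 0},{"claw": 1,"dx": 25,"dy": -28,"dz": 0,"ax": 0,"ay": 0,"az": 0},{"claw": 1,"dx": 25,"dy": -28,"dz": 0,"ax": 0,"ay": 0,"az": 0},{"claw": 1,"dx": 25,"dy": -28,"dz": 0,"ax": 0,"ay": 0,"az": 0}]}}

```text
time: 1.7
position: [0.4201, -0.0234, 0.2313]
eef_rot: [0.992, 0.128, 0.0, 0.0]
contact_force: [0.2, -0.6, 0.8]
opening: 0.0002
grasp_force: 0.0
```

{"api": "carry_out", "payload": {"plan": [{"claw": 1,"dx": 20,"dy": -25,"dz": 0,"ax": 0,"ay": 0,"az": 0},{"claw": 1,"dx": 20,"dy": -25,"dz": 0,"ax": 0,"ay": 0,"az": 0},{"claw": 1,"dx": 20,"dy": -25,"dz": 0,"ax": 0,"ay": 0,"az": 0},{"claw": 1,"dx": 10,"dy": -25,"dz": 0,"ax": 0,"ay": 0,"az": 0},{"claw": 1,"dx": 0,"dy": 0,"dz": 0,"ax": 0,"ay": 0,"az": 0}]}}

```text
time: 2.2
position: [0.4623, 0.0919, 0.2309]
eef_rot: [0.992, 0.129, -0.0, -0.0]
contact_force: [-0.1, -0.8, -1.4]
opening: -0.0
grasp_force: 0.0
```

```bash
python3 - <<'E'
from h import *
s=bot.sense();f=bot.grab_frame("wrist");cv2.imwrite("pics/w1.png",f["image"])
T=np.eye(4);T[:3,:3]=R.from_quat(s["eef_rot"]).as_matrix();T[:3,3]=s["position"]
E=T@f["hand_eye"];print(s["position"].round(4) if hasattr(s["position"],"round") else s["position"],E.round(3).tolist())
for c,a in yellow(f["image"],100): print(c.round(1),a,ray(f,*c,.059,E).round(4))
E
```

```text
[0.4623 0.0919 0.2309] [[0.256, 0.93, 0.263, 0.529], [-0.967, 0.246, 0.07, 0.11], [-0.0, -0.272, 0.962, 0.372], [0.0, 0.0, 0.0, 1.0]]
[152.9 116.3] 481 [0.4882 0.1977 0.059 ]
[258.5 116.5] 429 [0.5132 0.1028 0.059 ]
[364.3 117.4] 482 [0.5376 0.0075 0.059 ]
```

View pics/w1.png

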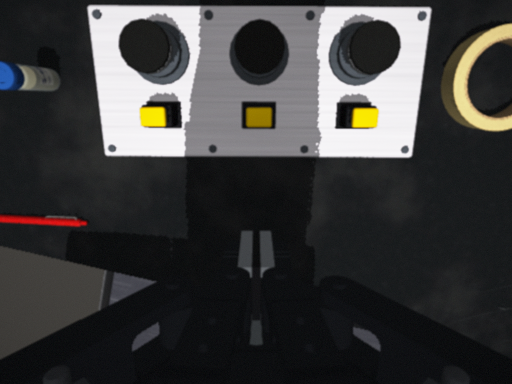

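The wrist view agrees with the other two: tags at (153,116), (258,116) and (364,117), with pads straight behind them at about row 48. I'll move over the left pad.

{"api": "carry_out", "payload": {"plan": [{"claw": 1,"dx": 22,"dy": -19,"dz": 20,"ax": 0,"ay": 0,"az": 0},{"claw": 1,"dx": 22,"dy": -19,"dz": 25,"ax": 0,"ay": 0,"az": 0},{"claw": 1,"dx": 22,"dy": -19,"dz": 25,"ax": 0,"ay": 0,"az": 0},{"claw": 1,"dx": 22,"dy": -19,"dz": 25,"ax": 0,"ay": 0,"az": 0},{"claw": 1,"dx": 22,"dy": -19,"dz": 25,"ax": 0,"ay": 0,"az": 0}]}}

```text
time: 2.75
position: [0.5522, 0.1807, 0.1109]
eef_rot: [0.988, 0.151, -0.002, -0.013]
contact_force: [0.2, 0.1, 0.7]
opening: -0.0003
grasp_force: 0.0
```

{"api": "carry_out", "payload": {"plan": [{"claw": 1,"dx": 0,"dy": 0,"dz": 15,"ax": 0,"ay": 0,"az": 0},{"claw": 1,"dx": 0,"dy": 0,"dz": 15,"ax": 0,"ay": 0,"az": 0},{"claw": 1,"dx": 0,"dy": 0,"dz": 3,"ax": 0,"ay": 0,"az": 0},{"claw": 1,"dx": 0,"dy": 0,"dz": 0,"ax": 0,"ay": 0,"az": 0},{"claw": 1,"dx": 0,"dy": 0,"dz": 0,"ax": 0,"ay": 0,"az": 0}]}}

```text
time: 3.25
position: [0.5518, 0.1814, 0.0799]
eef_rot: [0.988, 0.151, -0.002, -0.013]
contact_force: [-0.1, 0.4, -1.0]
opening: -0.0
grasp_force: 0.0
```

```bash
python3 - <<'E'
from h import *
s=bot.sense();print(np.round(s["joint_pos"],3),np.round(s["position"],4));M=R.from_quat(s["eef_rot"]).as_matrix();print(M.round(3).tolist())
f=bot.grab_frame("scene");cv2.imwrite("pics/s1.png",cv2.resize(f["image"][140:330,150:370],None,fx=3,fy=3))
print(M.T@(np.array([.545,.2135,.08])-s["position"]))
E
```

```text
[ 0.304  0.446 -0.098  1.026  0.026  3.141] [0.5518 0.1814 0.0799]
[[0.954, 0.299, -0.007], [0.299, -0.954, 0.025], [0.001, -0.026, -1.0]]
[ 0.00315181 -0.03259582  0.00077048]
```

View pics/s1.png

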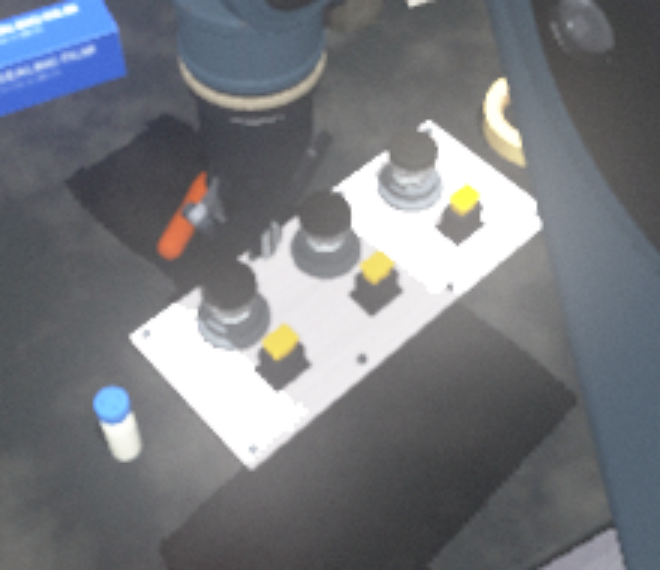

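Joint 6 hit its limit at 3.14, so I'll use a larger yaw.

```bash
cat >> h.py <<'E'
def go(x,y,z,yaw=0.45):
    s=bot.sense();M=R.from_quat(s["eef_rot"])
    T=R.from_matrix([[np.cos(yaw),np.sin(yaw),0],[np.sin(yaw),-np.cos(yaw),0],[0,0,-1]])
    d=np.array([x,y,z])-s["position"]
    print("turn",(M.inv()*T).as_rotvec().round(4),"shift before/after turn mm",(M.inv().apply(d)*1e3).round(1),(T.inv().apply(d)*1e3).round(1),"q",np.round(s["joint_pos"],2))
E
python3 -c "
from h import *
go(.545,.2135,.08)"
```

```text
turn [-0.026  -0.0032 -0.1459] shift before/after turn mm [  3.  -32.5   0.9] [  7.7 -31.7   0. ] q [ 0.3   0.45 -0.1   1.03  0.03  3.14]
```

{"api": "carry_out", "payload": {"plan": [{"claw": 1,"dx": 0,"dy": 0,"dz": 0,"ax": -0.013,"ay": -0.002,"az": -0.073},{"claw": 1,"dx": 0,"dy": 0,"dz": 0,"ax": -0.013,"ay": -0.002,"az": -0.073},{"claw": 1,"dx": 4,"dy": -16,"dz": 0,"ax": 0,"ay": 0,"az": 0},{"claw": 1,"dx": 4,"dy": -16,"dz": 0,"ax": 0,"ay": 0,"az": 0},{"claw": 1,"dx": 0,"dy": 0,"dz": 0,"ax": 0,"ay": 0,"az": 0}]}}

```text
time: 3.8
position: [0.5442, 0.2166, 0.0793]
eef_rot: [0.975, 0.224, -0.001, -0.0]
contact_force: [-0.5, -0.2, 0.2]
opening: -0.0
grasp_force: 0.0
```

```bash
python3 -c "
from h import *
print(bot.sense()['position'],bot.sense()['contact_force'])
go(.545,.2135,.08)"
```

```text
[0.54420796 0.21658455 0.07928336] [-0.47579141 -0.2022302   0.23434101]
turn [-0.001   0.0014  0.0012] shift before/after turn mm [-0.6  3.1 -0.7] [-0.6  3.1 -0.7] q [ 0.38  0.46 -0.08  1.03  0.    3.07]
```

{"api": "carry_out", "payload": {"plan": [{"claw": 1,"dx": 0,"dy": 3,"dz": 7,"ax": 0,"ay": 0,"az": 0},{"claw": 1,"dx": 0,"dy": 0,"dz": 6,"ax": 0,"ay": 0,"az": 0},{"claw": 1,"dx": 0,"dy": 0,"dz": 4,"ax": 0,"ay": 0,"az": 0},{"claw": 1,"dx": 0,"dy": 0,"dz": 4,"ax": 0,"ay": 0,"az": 0},{"claw": 1,"dx": 0,"dy": 0,"dz": 0,"ax": 0,"ay": 0,"az": 0}]}}

```text
time: 4.3
position: [0.5461, 0.2111, 0.0577]
eef_rot: [0.975, 0.223, -0.001, -0.0]
contact_force: [-0.8, 0.0, 8.2]
opening: 0.0003
grasp_force: 4.4
```

{"api": "carry_out", "payload": {"plan": [{"claw": 1,"dx": 0,"dy": 0,"dz": 0,"ax": 0,"ay": 0,"az": 0},{"claw": 1,"dx": 0,"dy": 0,"dz": 0,"ax": 0,"ay": 0,"az": 0}]}}

```text
time: 4.5
position: [0.5461, 0.2111, 0.0581]
eef_rot: [0.975, 0.223, -0.001, -0.0]
contact_force: [-0.9, 0.7, 9.2]
opening: -0.0
grasp_force: 4.2
```

{"api": "carry_out", "payload": {"plan": [{"claw": 1,"dx": 0,"dy": 0,"dz": 0,"ax": 0,"ay": 0,"az": 0}]}}

```text
time: 4.6
position: [0.5461, 0.2112, 0.0581]
eef_rot: [0.975, 0.223, -0.001, -0.0]
contact_force: [-1.8, -0.1, 8.8]
opening: 0.0003
grasp_force: 4.2
```

Left reads about 8.8 N at 10 mm, which fits 0.75 N/mm. Next is the middle pad.

{"api": "carry_out", "payload": {"plan": [{"claw": 1,"dx": 0,"dy": 0,"dz": -12,"ax": 0,"ay": 0,"az": 0},{"claw": 1,"dx": 0,"dy": 0,"dz": -13,"ax": 0,"ay": 0,"az": 0},{"claw": 1,"dx": -6,"dy": 31,"dz": 0,"ax": 0,"ay": 0,"az": 0},{"claw": 1,"dx": -6,"dy": 31,"dz": 0,"ax": 0,"ay": 0,"az": 0},{"claw": 1,"dx": -6,"dy": 31,"dz": 0,"ax": 0,"ay": 0,"az": 0}]}}

```text
time: 5.1
position: [0.5704, 0.1188, 0.0839]
eef_rot: [0.975, 0.224, -0.001, 0.0]
contact_force: [-0.0, -0.1, -0.7]
opening: -0.0002
grasp_force: 0.0
```

{"api": "carry_out", "payload": {"plan": [{"claw": 1,"dx": 0,"dy": 0,"dz": 0,"ax": 0,"ay": 0,"az": 0},{"claw": 1,"dx": 0,"dy": 0,"dz": 0,"ax": 0,"ay": 0,"az": 0}]}}

```text
time: 5.3
position: [0.5703, 0.1193, 0.0835]
eef_rot: [0.975, 0.223, -0.001, 0.0]
contact_force: [0.0, 0.5, -1.2]
opening: -0.0001
grasp_force: 0.0
```

{"api": "carry_out", "payload": {"plan": [{"claw": 1,"dx": 0,"dy": 0,"dz": 9,"ax": 0,"ay": 0,"az": 0},{"claw": 1,"dx": 0,"dy": 0,"dz": 8,"ax": 0,"ay": 0,"az": 0},{"claw": 1,"dx": 0,"dy": 0,"dz": 4,"ax": 0,"ay": 0,"az": 0},{"claw": 1,"dx": 0,"dy": 0,"dz": 4,"ax": 0,"ay": 0,"az": 0},{"claw": 1,"dx": 0,"dy": 0,"dz": 0,"ax": 0,"ay": 0,"az": 0}]}}

```text
time: 5.8
position: [0.5699, 0.1203, 0.0575]
eef_rot: [0.975, 0.224, -0.001, -0.0]
contact_force: [-2.2, 2.3, 5.4]
opening: 0.0001
grasp_force: 2.3
```

{"api": "carry_out", "payload": {"plan": [{"claw": 1,"dx": 0,"dy": 0,"dz": 0,"ax": 0,"ay": 0,"az": 0},{"claw": 1,"dx": 0,"dy": 0,"dz": 0,"ax": 0,"ay": 0,"az": 0}]}}

```text
time: 6.0
position: [0.5701, 0.12, 0.0582]
eef_rot: [0.975, 0.223, -0.001, 0.0]
contact_force: [-2.5, 2.0, 3.8]
opening: 0.0003
grasp_force: 2.2
```

{"api": "carry_out", "payload": {"plan": [{"claw": 1,"dx": 0,"dy": 0,"dz": -12,"ax": 0,"ay": 0,"az": 0},{"claw": 1,"dx": 0,"dy": 0,"dz": -13,"ax": 0,"ay": 0,"az": 0},{"claw": 1,"dx": -6,"dy": 32,"dz": 0,"ax": 0,"ay": 0,"az": 0},{"claw": 1,"dx": -7,"dy": 33,"dz": 0,"ax": 0,"ay": 0,"az": 0},{"claw": 1,"dx": -7,"dy": 33,"dz": 0,"ax": 0,"ay": 0,"az": 0}]}}

```text
time: 6.5
position: [0.5954, 0.0217, 0.0844]
eef_rot: [0.975, 0.224, -0.001, 0.0]
contact_force: [0.3, 0.4, 0.2]
opening: -0.0001
grasp_force: 0.0
```

{"api": "carry_out", "payload": {"plan": [{"claw": 1,"dx": 0,"dy": 0,"dz": 0,"ax": 0,"ay": 0,"az": 0},{"claw": 1,"dx": 0,"dy": 0,"dz": 0,"ax": 0,"ay": 0,"az": 0}]}}

```text
time: 6.7
position: [0.5952, 0.0222, 0.0838]
eef_rot: [0.975, 0.223, -0.001, 0.0]
contact_force: [-0.2, 0.0, 0.1]
opening: 0.0
grasp_force: 0.0
```

Middle reads about 4.5 N, which fits 0.35 N/mm. Now the right pad.

{"api": "carry_out", "payload": {"plan": [{"claw": 1,"dx": 0,"dy": 0,"dz": 9,"ax": 0,"ay": 0,"az": 0},{"claw": 1,"dx": 0,"dy": 0,"dz": 8,"ax": 0,"ay": 0,"az": 0},{"claw": 1,"dx": 0,"dy": 0,"dz": 4,"ax": 0,"ay": 0,"az": 0},{"claw": 1,"dx": 0,"dy": 0,"dz": 4,"ax": 0,"ay": 0,"az": 0},{"claw": 1,"dx": 0,"dy": 0,"dz": 0,"ax": 0,"ay": 0,"az": 0}]}}

```text
time: 7.2
position: [0.5949, 0.0237, 0.058]
eef_rot: [0.975, 0.224, -0.001, 0.0]
contact_force: [-3.0, 0.9, 14.1]
opening: -0.0003
grasp_force: 7.0
```

{"api": "carry_out", "payload": {"plan": [{"claw": 1,"dx": 0,"dy": 0,"dz": 0,"ax": 0,"ay": 0,"az": 0},{"claw": 1,"dx": 0,"dy": 0,"dz": 0,"ax": 0,"ay": 0,"az": 0}]}}

```text
time: 7.4
position: [0.5949, 0.0237, 0.0584]
eef_rot: [0.975, 0.224, -0.001, 0.0]
contact_force: [-3.0, 1.1, 14.1]
opening: -0.0001
grasp_force: 6.7
```

{"api": "carry_out", "payload": {"plan": [{"claw": 1,"dx": 0,"dy": 0,"dz": -12,"ax": 0,"ay": 0,"az": 0},{"claw": 1,"dx": 0,"dy": 0,"dz": -13,"ax": 0,"ay": 0,"az": 0},{"claw": 1,"dx": 0,"dy": 0,"dz": 0,"ax": 0,"ay": 0,"az": 0}]}}

```text
time: 7.7
position: [0.5955, 0.0233, 0.0844]
eef_rot: [0.975, 0.224, -0.0, 0.0]
contact_force: [0.9, 0.5, -0.6]
opening: 0.0001
grasp_force: 0.0
```

```bash
python3 -c "
from h import *
go(.512,.1025,.083,.26)"
```

```text
turn [0.0005 0.0005 0.1911] shift before/after turn mm [ -40.6 -107.7    1.4] [-60.4 -98.    1.4] q [ 0.04  0.47 -0.04  1.05 -0.    2.73]
```

Right reads about 14 N, which fits 1.3 N/mm, so the middle is the softest. I'll go above the middle tag.

{"api": "carry_out", "payload": {"plan": [{"claw": 1,"dx": 0,"dy": 0,"dz": -5,"ax": 0,"ay": 0,"az": 0.095},{"claw": 1,"dx": 0,"dy": 0,"dz": -5,"ax": 0,"ay": 0,"az": 0.095},{"claw": 1,"dx": -20,"dy": -32,"dz": 0,"ax": 0,"ay": 0,"az": 0},{"claw": 1,"dx": -20,"dy": -33,"dz": 0,"ax": 0,"ay": 0,"az": 0},{"claw": 1,"dx": -20,"dy": -33,"dz": 0,"ax": 0,"ay": 0,"az": 0}]}}

```text
time: 8.2
position: [0.5102, 0.1028, 0.0924]
eef_rot: [0.992, 0.13, -0.002, 0.0]
contact_force: [-0.5, 1.2, -0.1]
opening: -0.0001
grasp_force: 0.0
```

{"api": "carry_out", "payload": {"plan": [{"claw": 1,"dx": 0,"dy": 0,"dz": 0,"ax": 0,"ay": 0,"az": 0},{"claw": 1,"dx": 0,"dy": 0,"dz": 0,"ax": 0,"ay": 0,"az": 0}]}}

```text
time: 8.4
position: [0.5112, 0.1026, 0.0929]
eef_rot: [0.991, 0.131, -0.001, 0.0]
contact_force: [0.4, -0.5, -0.3]
opening: 0.0002
grasp_force: 0.0
```

```bash
python3 -c "
from h import *
go(.512,.1025,.047,.26)
f=bot.grab_frame('scene');cv2.imwrite('pics/s2.png',cv2.resize(f['image'][140:330,150:370],None,fx=3,fy=3))"
```

```text
turn [0.0003 0.0024 0.002 ] shift before/after turn mm [ 0.8  0.3 45.9] [ 0.7  0.3 45.9] q [ 0.2   0.33 -0.24  1.   -0.    3.08]
```

View pics/s2.png

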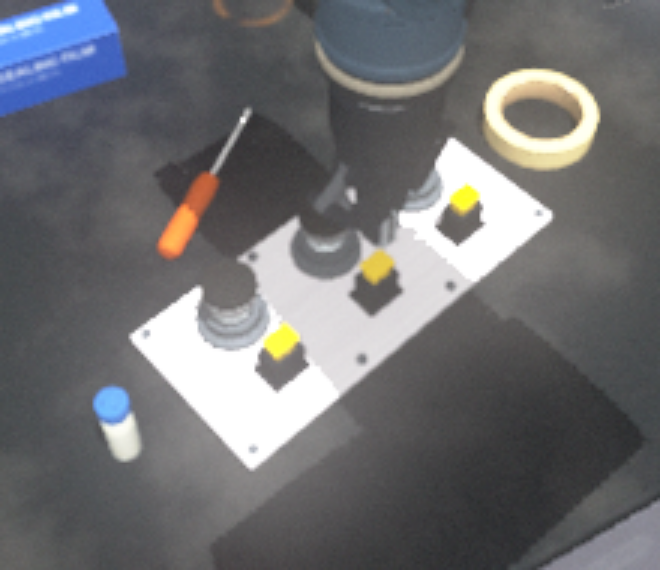

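The closed fingertips at (390,230) are right above the middle tag at (377,265), and all tags are still up. Now I'll press.

{"api": "carry_out", "payload": {"plan": [{"claw": 1,"dx": 0,"dy": 0,"dz": 15,"ax": 0,"ay": 0,"az": 0},{"claw": 1,"dx": 0,"dy": 0,"dz": 15,"ax": 0,"ay": 0,"az": 0},{"claw": 1,"dx": 0,"dy": 0,"dz": 6,"ax": 0,"ay": 0,"az": 0},{"claw": 1,"dx": 0,"dy": 0,"dz": 6,"ax": 0,"ay": 0,"az": 0},{"claw": 1,"dx": 0,"dy": 0,"dz": 2,"ax": 0,"ay": 0,"az": 0}]}}

```text
time: 8.95
position: [0.5119, 0.1016, 0.0488]
eef_rot: [0.992, 0.13, -0.001, 0.0]
contact_force: [-1.5, -2.1, 2.8]
opening: -0.0001
grasp_force: 1.4
```

{"api": "carry_out", "payload": {"plan": [{"claw": 1,"dx": 0,"dy": 0,"dz": 1,"ax": 0,"ay": 0,"az": 0},{"claw": 1,"dx": 0,"dy": 0,"dz": 0,"ax": 0,"ay": 0,"az": 0}]}}

```text
time: 9.15
position: [0.5118, 0.1022, 0.0483]
eef_rot: [0.992, 0.13, -0.001, 0.0]
contact_force: [-0.1, 0.5, 0.3]
opening: 0.0002
grasp_force: 0.0
```

{"api": "carry_out", "payload": {"plan": [{"claw": 1,"dx": 0,"dy": 0,"dz": 1,"ax": 0,"ay": 0,"az": 0},{"claw": 1,"dx": 0,"dy": 0,"dz": 1,"ax": 0,"ay": 0,"az": 0}]}}

```text
time: 9.35
position: [0.512, 0.1023, 0.0468]
eef_rot: [0.992, 0.13, -0.001, 0.0]
contact_force: [-8.8, -2.4, 29.2]
opening: -0.0001
grasp_force: 14.4
```

{"api": "carry_out", "payload": {"plan": [{"claw": 1,"dx": 0,"dy": 0,"dz": 1,"ax": 0,"ay": 0,"az": 0},{"claw": 1,"dx": 0,"dy": 0,"dz": 0,"ax": 0,"ay": 0,"az": 0}]}}

```text
time: 9.55
position: [0.512, 0.1023, 0.0467]
eef_rot: [0.992, 0.13, -0.0, 0.0]
contact_force: [-9.7, -2.6, 30.5]
opening: -0.0001
grasp_force: 15.2
```

The tag is on its firm stop (z 0.0467, 30 N). I'll retreat straight up and towards the robot.

{"api": "carry_out", "payload": {"plan": [{"claw": 1,"dx": 0,"dy": 0,"dz": -10,"ax": 0,"ay": 0,"az": 0},{"claw": 1,"dx": 0,"dy": 0,"dz": -30,"ax": 0,"ay": 0,"az": 0},{"claw": 1,"dx": 0,"dy": 0,"dz": -40,"ax": 0,"ay": 0,"az": 0},{"claw": 1,"dx": -25,"dy": 0,"dz": -35,"ax": 0,"ay": 0,"az": 0},{"claw": 1,"dx": -25,"dy": 0,"dz": -35,"ax": 0,"ay": 0,"az": 0}]}}

```text
time: 10.05
position: [0.463, 0.0894, 0.1967]
eef_rot: [0.992, 0.13, -0.001, 0.0]
contact_force: [0.3, -0.5, 0.2]
opening: -0.0003
grasp_force: 0.0
```

{"api": "carry_out", "payload": {"plan": [{"claw": 1,"dx": 0,"dy": 0,"dz": 0,"ax": 0,"ay": 0,"az": 0},{"claw": 1,"dx": 0,"dy": 0,"dz": 0,"ax": 0,"ay": 0,"az": 0},{"claw": 1,"dx": 0,"dy": 0,"dz": 0,"ax": 0,"ay": 0,"az": 0}]}}

```text
time: 10.35
position: [0.4636, 0.0894, 0.1944]
eef_rot: [0.992, 0.13, -0.002, 0.0]
contact_force: [-0.2, 0.2, -0.1]
opening: 0.0
grasp_force: 0.0
```

```bash
python3 -c "
from h import *
f=bot.grab_frame('scene');print(yellow(f['image']))
cv2.imwrite('pics/s3.png',cv2.resize(f['image'][140:330,150:370],None,fx=3,fy=3))"
```

```text
[(array([304.42857143, 205.55102041]), np.int32(49)), (array([275.32, 231.04]), np.int32(25)), (array([243.09090909, 253.33333333]), np.int32(66))]
```

View pics/s3.png

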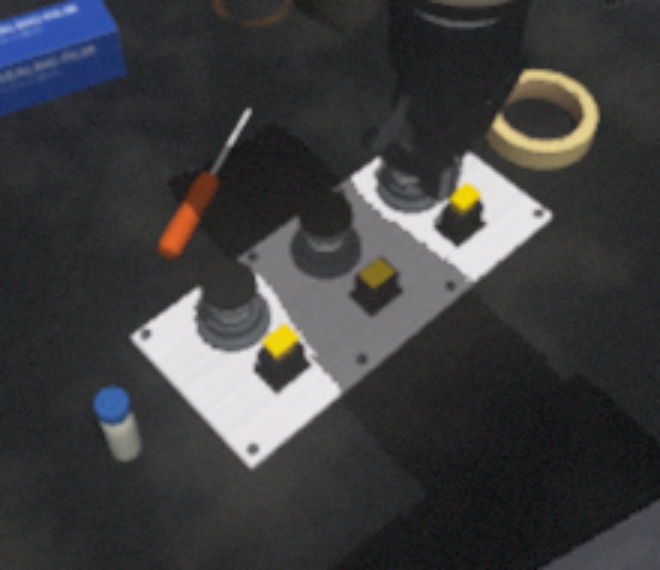

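The middle tag at (377,272) is down; the left (281,342) and right (464,198) tags are still up. The bystanders haven't moved.

```bash
python3 -c "
from workcell import bot
print(bot.close_job())"
```

```text
the job is handed in; nothing more can be done
None
```

The middle mount was the softest (about 4.5 N at 10 mm, against 8.8 N left and 14 N right), so I pushed its tag fully down, left the other two up, and handed the job in at about 10 s with the arm clear and the bystanders unmoved.

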